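# Counter-hold a spinning bolt behind the lamp bracket

## Task

On the dispensary bench a slow electric nut driver is running at the front of a steel lamp bracket, but the bolt just turns round with the nut. Lift the small lidded tin that hangs over the gap up and off its pin and stand it upright on the black rubber mat without dropping it, letting go of it. Then reach down into the narrow gap behind the bracket, take the hidden hex bolt head squarely between the fingers and hold it so firmly that it stops turning; finish while still gripping it, and leave the jar and the medicine cartons where they are.

Things in the scene. Friction and masses are not known exactly. Their poses are not given: they have to be found in the camera images.
- fixture: Fixed bracket. Origin on the bench, mid-gap under the bolt; x along the bolt, away from the driver; z up. Steel plate 90 mm wide (y), 132 high, 6 thick, gap face at x -30; plywood board 130 wide, 140 high, 12 thick, gap face at x +30: a 60 mm gap open at top and ends. 8 mm base plate. Grey driver (40 mm cylinder, top at z 120) at x -118 to -53. Yaw within 25 degrees of 0.
- pin_tip (a point): Top of the upright steel pin (6 mm diameter, 16 mm high) on the top edge of the backing board, at x 36, y 0, z 156 mm in the fixture's frame. The tin hangs on it by its eye.
- bolt_head (a point): Centre of the steel hex bolt head in the gap, at x -4, y 0, z 100 mm in the fixture's frame. 24 mm across flats (28 over corners), 16 mm long along its axis (the fixture's x, from x -12 to +4); a 14 mm shank runs from it into the bracket plate.
- bolt (a joint): Turn of the bolt (rad) about the fixture's x; at 0 and every 60 degrees two flats face the fixture's +y and -y. The driver turns it at about 0.05 rad/s with a weak 0.05 N m through a slipping drive, from any start. Gripped along the fixture's y with 20 N or more, the head gives way until its flats line up with the fingers (up to 3 s), then stands still.
- tin_knob (a point): Grasp point on the axis of the tin's upright wooden knob (20 mm diameter, 32 high, in the middle of the lid): 22 mm above the lid, 10 below the knob's top, 57 above the tin's underside.
- tin: Aluminium tin 50 (x) by 60 (y) by 35 mm high, 0.11 to 0.22 kg; origin at the centre of its underside. A 4 mm steel eye sticks out 25 mm on its +x side, 22 mm above the underside. At first it hangs over the gap, covering the bolt head, axes along the fixture's, the eye on the board's top edge round the pin: lift 30 mm or more straight up to free it.
- mat: Flat black rubber mat fixed on the bench, 170 by 170 mm, 4 mm thick, origin at the centre of its underside. The tin is to stand on it, in any direction.
- jar: Bystander: amber jar with a black cap, 56 mm in diameter, 85 mm high, origin at its underside.
- carton: Bystander: white medicine carton with a blue stripe, 70 by 45 by 30 mm, origin at its underside.
- packet: Bystander: white medicine carton with a red stripe, 90 by 55 by 40 mm, origin at its underside.
There are look-alikes about, which are no part of the job. Of the things like the mat, leave any that is orange; of the rest the smaller one is meant.

How it is judged:
On the way, in this order (a step that is already met when the one before it is completed fails the run):
1. the tin is lifted clear of its pin (z of tin_knob in the frame of fixture above 0.2 m and contact force between tin and the fingers above 0.5 N), for 0.1 s.
2. the tin stands upright on the mat, let go (x of tin_knob in the frame of mat between -0.075 and 0.075 m and y of tin_knob in the frame of mat between -0.075 and 0.075 m and z of tin_knob in the frame of mat between 0.054 and 0.068 m and angle between tin_knob's own z axis and vertical below 0.15 rad and contact force between tin and mat above 0.3 N and contact force between tin and the arm below 0.05 N and contact force between tin and the fingers below 0.05 N and linear speed of tin below 0.03 m/s), for 0.3 s.
At the end, for the whole second after the job is handed in: Tin upright (0.15 rad), at rest, released, on the mat within 75 mm of its centre along each side; fingers grip the bolt head (over 5 N, point between the pads within 15 mm of the head centre); bolt slower than 0.01 rad/s (all of step 2 and contact force between bolt and the fingers above 5 N and distance between the grasp point and bolt_head below 0.015 m and velocity of joint bolt between -0.01 and 0.01 rad/s); the arm keeps its last pose, push and grip.
It fails at once if the jar is pushed more than 30 mm (distance of jar from where it was at the start of the episode above 0.03 m).
It fails at once if the carton is pushed more than 30 mm (distance of carton from where it was at the start of the episode above 0.03 m).
It fails at once if the packet is pushed more than 30 mm (distance of packet from where it was at the start of the episode above 0.03 m).
It fails at once if the tin is dropped (linear speed of tin above 1.3 m/s).
It also fails if it takes over 58 s, if anything falls off the work surface, if the arm or the gripper's body presses on something with over 40 N, if the wrist force passes 120 N, or if a joint passes its speed limit or range.

## Robot

A 7-joint arm with a two-finger parallel gripper is mounted at the origin on the work surface. World frame = base frame: x ahead of the robot, y to its left, z up, the work surface at z = 0. Lengths are in m, angles in rad, forces in N, time in s.
With the tool pointing down it reaches from about 0.4 to 0.85 m from the base axis. Payload 4.5 kg.
Tool frame: the origin (TCP) lies at the very end of the fingers, on their centre line; the grasp point (between the pads) lies 19 mm behind it; z points along the fingers, x is the direction in which the jaws open and shut, and the axes are right-handed (so a half turn about z gives the same grasp; the last joint's range is limited). The gripper opens to 88 mm and grips with 3 to 60 N. Pads are 18 mm wide; open, the fingers measure 123 mm over their backs; the gripper's body (75 mm by 187 mm) begins 45 mm behind the grasp point.
Start: joints at [0.034, 0.689, -0.195, 1.565, 0.157, 0.902, -0.215], TCP at [0.625, 0, 0.239] pointing down, gripper open.
Joint ranges: [-3.01, 3.01], [-0.46, 2.08], [-1.47, 1.51], [0.13, 2.56], [-1, 4.14], [0.04, 2.09], [-2.66, 2.66]. Speed limits (rad/s): [2.57, 2.57, 3.14, 3.14, 3.14, 3.14, 3.14].

## Interface

Orientations are given as a unit quaternion [x, y, z, w].
In Python, from plant import * gives the robot as it stands.
- The arm moves only by the tool apply_moves, never from a script. Its argument "series" is a list of rows, each an object of numbers: "x", "y", "z": the shift along the tool's x, y, z in units of 80 cm (1.0 is 80 cm); "wx", "wy", "wz": the turn, a rotation vector about the tool's x, y, z in units of pi rad (1.0 is pi rad); "fingers": the opening, from -1 (shut) to 1 (fully open), so that 0 is half open. In form: [{"x": .., "y": .., "z": .., "wx": .., "wy": .., "wz": .., "fingers": ..}, ...]. A call has 1 to 8 rows; each row shifts and turns the pose as measured when the row begins, along the tool's axes as they then stand; what a row does not reach is not made up. A row lasts 1/8 s, in which the tool goes at most 62.5 mm and 10.7 degrees, less where a joint would pass 70% of its speed; a pose out of reach is approached as far as the arm can. A call with a number of a shift or a turn outside -1 to 1 is refused whole. A call with a gripper value outside its range is refused whole. The fingers move at their own pace and stop on an object; "force" is the grip in N (left out, the last holds). Time passes only in rows, so rows that do not move let the fingers close. It gives the time, the measured TCP pose, the force and the opening at its end, in the units of the state.
- get_state(): the state, without advancing time (a new reading comes with each control period).
- snapshot(name): name is "scene" or "side" or "wrist"; returns (picture, depth): 480x640x3 uint8, red, green, blue; 480x640 float32, m along the optical axis (not along the pixel's ray), 0 where there is no reading.
- camera_model(name): a dict with "camera_matrix" (3x3 intrinsics, pixels), "dist_coeffs" ([k1, k2, p1, p2, k3] as OpenCV has them; the pictures are not rectified), "world_from_camera" (4x4, takes a point from camera to world coordinates). Camera axes: x right, y up, looking along -z (the intrinsics and any distortion apply to the point x, -y, -z); pixel columns grow to the right and rows downward; lengths in m; the calibration is good to about 2 mm. A picture is of the moment at which its call begins: read the wrist's pose just before it. camera_model takes no time and is no camera call; for the wrist camera it gives the pose at the moment of the call.
- finish_job(): hands the job in, once; it reports no verdict.
The state is a dict: "clock": time; "q": joint angles; "qd": joint speeds; "joint_torque": joint torques, N m; "tool_pos": TCP position; "eef_rot": TCP orientation; "contact_force": force on the tool from outside, world axes, zero at the start; "moment": the same for the moment, N m; "opening": opening from 0.0 (shut) to 1.0 (fully open).
Only numpy, scipy, OpenCV 4.12 (cv2) and the standard library are available. Lean on these libraries where they do the work, as an engineer would, in place of code of your own. Each camera call takes 0.05 s, during which the arm holds its last target. There are 200 camera calls.

## Working session

There is one attempt and no reset: what is moved stays moved. The work goes in short steps, Python scripts to look and compute and a tool call to move; the robot and the scene stay as the last step left them, time stands still between calls to the robot, and variables do not carry over. Pictures are saved under pics/ and viewed, about 8 in all and at most 12, crops included, and the job is handed in when it is done.

Besides the shell and the picture viewer there is one more tool, called after ">>>" as name(argument=value, ...) on one line, values as JSON. apply_moves: Moves the arm, as the interface text tells. Its arguments: {"type":"object","properties":{"series":{"type":"array","items":{"type":"object","properties":{"x":{"type":"number"},"y":{"type":"number"},"z":{"type":"number"},"wx":{"type":"number"},"wy":{"type":"number"},"wz":{"type":"number"},"fingers":{"type":"number"}}}},"force":{"type":"number"}},"required":["series"]}

```bash
mkdir -p pics; ls
cat > h.py <<'E'
from plant import *
import numpy as np, cv2
from scipy.spatial.transform import Rotation as R
def cloud(name):
    m=camera_model(name); im,d=snapshot(name)
    K=np.array(m["camera_matrix"]);D=np.array(m["dist_coeffs"]);T=np.array(m["world_from_camera"])
    v,u=np.mgrid[0:480,0:640]
    p=cv2.undistortPoints(np.stack([u,v],-1).reshape(-1,1,2).astype(float),K,D).reshape(480,640,2)
    P=np.stack([p[...,0]*d,-p[...,1]*d,-d],-1)@T[:3,:3].T+T[:3,3]
    P[d==0]=np.nan
    return im,P
def save(n,im): cv2.imwrite("pics/"+n+".png",im[...,::-1])
E
python3 - <<'E'
from h import *
s=get_state();print(s["clock"],s["tool_pos"],s["eef_rot"],s["opening"])
for n in ("scene","side"):
    im,P=cloud(n);save(n,im);np.savez(""+n,im=im,P=P)
    print(n,np.isnan(P).mean(),camera_model(n)["world_from_camera"])
E
```

```text
pics
0.0 [ 6.24370737e-01 -4.26863728e-05  2.37923768e-01] [ 9.99999585e-01  4.78787767e-05 -9.06261790e-04  7.43081583e-05] 1.0011574693963012
scene 0.003974609375 [[ 0.05612911 -0.76992398  0.63566232  1.30085421]
 [ 0.99839432  0.04815085 -0.02983736 -0.14323837]
 [-0.00763518  0.6363164   0.7713904   1.07911298]
 [ 0.          0.          0.          1.        ]]
side 0.00396484375 [[ 0.99855449  0.02549008 -0.04732011  0.45514771]
 [-0.05266161  0.64016104 -0.76643369 -1.04890306]
 [ 0.01075603  0.76781775  0.64057803  0.89557329]
 [ 0.          0.          0.          1.        ]]
```

View pics/scene.png

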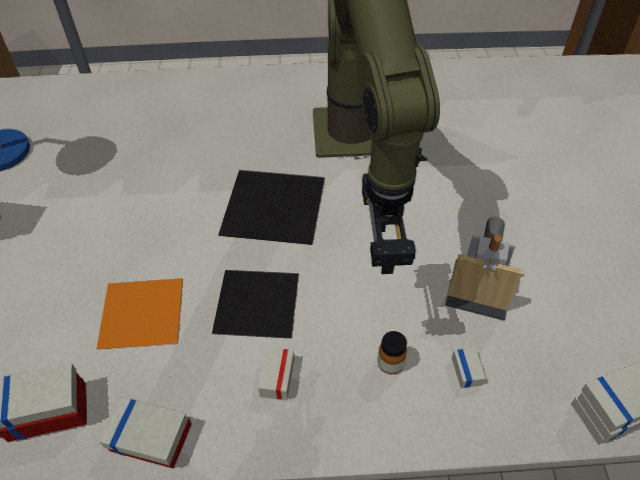

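View pics/side.png

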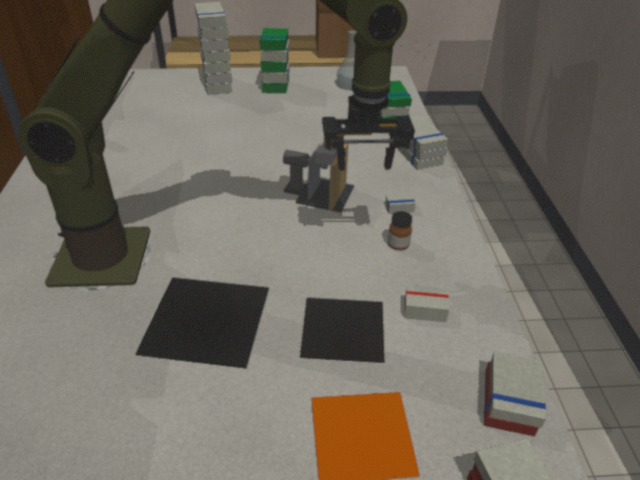

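The scene view shows the fixture at about (485,275) with the wooden knob at (495,242). The smaller black mat is at (257,303), the jar at (392,352), the packet at (278,373) and the carton at (468,367). The side view agrees.

Run:
```python
from h import *
z=np.load("scene.npz");im,P=z["im"],z["P"];hsv=cv2.cvtColor(im,cv2.COLOR_RGB2HSV)
def comp(mask,box,name):
    m=np.zeros_like(mask);u0,v0,u1,v1=box;m[v0:v1,u0:u1]=mask[v0:v1,u0:u1]
    q=P[m&np.isfinite(P[...,0])];print(name,len(q),"med",np.median(q,0).round(4),"lo",np.percentile(q,2,axis=0).round(4),"hi",np.percentile(q,98,axis=0).round(4));return q
def rect(q):
    r=cv2.minAreaRect((q[:,:2]*1000).astype(np.float32));print("  rect mm",np.round(r[0],1),np.round(r[1],1),round(r[2],1))
rect(comp(hsv[...,2]<70,(195,255,320,350),"mat"))
Z=P[...,2]
q=comp((Z>.131)&(Z<.148),(440,225,530,330),"boardtop");rect(q)
rect(comp((Z>.125)&(Z<.148)&(hsv[...,1]>70),(440,225,530,330),"board wood"))
rect(comp((Z>.17),(440,215,530,330),"high"))
rect(comp((Z>.180),(440,215,530,330),"knob"))
rect(comp((hsv[...,1]>130)&(Z>.155),(480,225,510,260),"knobcol"))
for n,b in (("jar",(370,325,415,380)),("packet",(255,340,300,405)),("carton",(445,340,495,395))): rect(comp(Z>.015,b,n))
c=im[205:325,430:540];save("crop1",cv2.resize(c,None,fx=6,fy=5,interpolation=cv2.INTER_CUBIC))
```

```text
mat 4913 med [ 0.5707 -0.2545  0.0035] lo [ 0.4842 -0.3373 -0.0009] hi [ 0.649  -0.1729  0.0079]
  rect mm [ 565.2 -254.4] [170.4 172.8] 82.6
boardtop 639 med [0.5918 0.2263 0.1396] lo [0.5388 0.1691 0.1316] hi [0.62   0.2842 0.1478]
  rect mm [570.1 236.1] [128.9  90.8] 66.6
board wood 474 med [0.5975 0.2254 0.1369] lo [0.5719 0.1684 0.1257] hi [0.6208 0.283  0.1424]
  rect mm [593.8 226.1] [129.7  18.7] 69.3
high 97 med [0.5658 0.238  0.1816] lo [0.5537 0.2293 0.1714] hi [0.5722 0.2484 0.1854]
  rect mm [564.1 238.9] [18.7 19.9] 33.2
knob 61 med [0.5641 0.2384 0.1827] lo [0.5535 0.2307 0.1807] hi [0.5726 0.2482 0.1859]
  rect mm [562.6 239.1] [18.3 19.8] 66.4
knobcol 134 med [0.5682 0.2364 0.177 ] lo [0.5562 0.2289 0.1553] hi [0.5737 0.246  0.1851]
  rect mm [563.8 237.9] [17.5 20.2] 59.0
jar 955 med [0.7423 0.0163 0.0757] lo [ 0.7079 -0.0065  0.0186] hi [0.7569 0.042  0.0875]
  rect mm [731.5  18.5] [52.9 52.5] 18.4
packet 1392 med [ 0.7554 -0.2105  0.0386] lo [ 0.7053 -0.2415  0.0194] hi [ 0.7966 -0.1802  0.043 ]
  rect mm [ 749.2 -210.8] [55.9 93.7] 79.7
carton 860 med [0.7609 0.1694 0.0288] lo [0.7238 0.147  0.0165] hi [0.7922 0.1942 0.0333]
  rect mm [756.8 170.9] [72.5 48.2] 4.9
```

View pics/crop1.png

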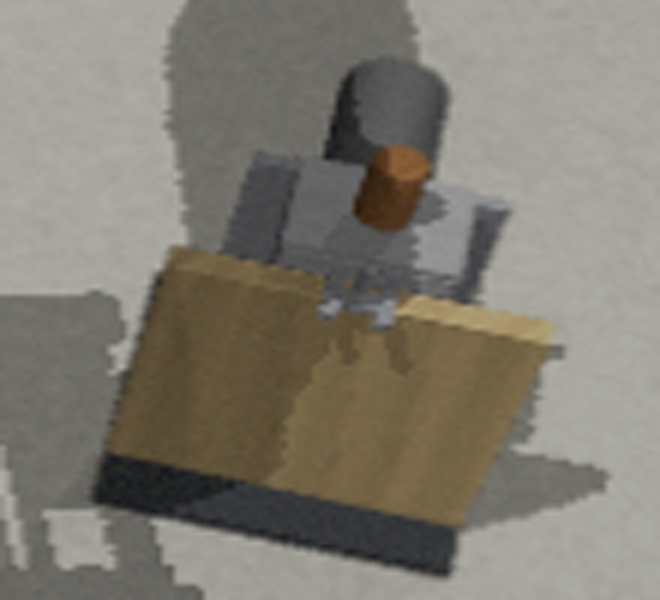

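The crop shows the knob standing upright, with the eye over the pin at the board's middle. The board is yawed about -21°. I'll rotate the jaws onto the fixture's y axis.

>>> apply_moves(series=[{"wz": -0.048,"z": -0.007},{"wz": -0.048,"z": -0.007},{"wz": -0.048,"z": -0.007},{"wz": -0.048,"z": -0.007},{"wz": -0.048,"z": -0.007},{"wz": -0.048,"z": -0.007},{"wz": -0.048,"z": -0.007},{"wz": -0.048,"z": -0.007}])

```text
schema error: expected keys x, y, z, wx, wy, wz, fingers
```

```bash
cat >> h.py <<'E'
def go(target,ang=None):
    """print tool-frame shift (units) to target; ang = wanted angle of tool x in world deg, tool down"""
    s=get_state();r=R.from_quat(s["eef_rot"]);p=np.array(s["tool_pos"])
    print("t",round(s["clock"],2),"p",p.round(4),"open",round(s["opening"],3),"F",np.round(s["contact_force"],1),"q7",round(s["q"][6],2))
    d=r.inv().apply(np.array(target)-p);print("shift units",(d/.8).round(4),"mm",(d*1000).round(1))
    x=r.as_matrix()[:,0];print("xang",np.degrees(np.arctan2(x[1],x[0])).round(2),"zaxis",r.as_matrix()[:,2].round(4))
    if ang is not None:
        a=np.radians(ang);X=np.array([np.cos(a),np.sin(a),0]);Z=np.array([0,0,-1.]);M=np.c_[X,np.cross(Z,X),Z]
        print("turn units",((r.inv()*R.from_matrix(M)).as_rotvec()/np.pi).round(4))
E
python3 - <<'E'
from h import *
go([.5635,.2385,.23],69)
E
```

```text
t 0.1 p [ 0.6244 -0.      0.238 ] open 0.999 F [ 0.7 -0.9  0.1] q7 -0.22
shift units [-0.0761 -0.2982  0.0101] mm [ -60.9 -238.5    8.1]
xang 0.01 zaxis [-1.6e-03 -1.0e-04 -1.0e+00]
turn units [-3.000e-04  5.000e-04 -3.833e-01]
```

All keys are needed in each row.

>>> apply_moves(series=[{"x": 0,"y": 0,"z": -0.007,"wx": 0,"wy": 0,"wz": -0.05,"fingers": 1},{"x": 0,"y": 0,"z": -0.007,"wx": 0,"wy": 0,"wz": -0.05,"fingers": 1},{"x": 0,"y": 0,"z": -0.007,"wx": 0,"wy": 0,"wz": -0.05,"fingers": 1},{"x": 0,"y": 0,"z": -0.007,"wx": 0,"wy": 0,"wz": -0.05,"fingers": 1},{"x": 0,"y": 0,"z": -0.007,"wx": 0,"wy": 0,"wz": -0.05,"fingers": 1},{"x": 0,"y": 0,"z": -0.007,"wx": 0,"wy": 0,"wz": -0.05,"fingers": 1},{"x": 0,"y": 0,"z": 0,"wx": 0,"wy": 0,"wz": -0.05,"fingers": 1},{"x": 0,"y": 0,"z": 0,"wx": 0,"wy": 0,"wz": -0.05,"fingers": 1}])

```text
clock: 1.1
tool_pos: [0.6214, -0.0008, 0.2685]
eef_rot: [0.797, 0.605, -0.005, -0.002]
contact_force: [0.8, -0.9, -1.0]
opening: 1.004
```

Run:
```python
from h import *
go([.5635,.2385,.26],69)
```

```text
t 1.1 p [ 0.6214 -0.0008  0.2685] open 1.004 F [ 0.8 -0.9 -1. ] q7 0.86
shift units [ 0.2686 -0.1501  0.0108] mm [ 214.9 -120.1    8.6]
xang 74.39 zaxis [-0.011  -0.0023 -0.9999]
turn units [-0.0031  0.0018  0.0299]
```

>>> apply_moves(series=[{"x": 0.054,"y": -0.03,"z": 0,"wx": -0.003,"wy": 0.002,"wz": 0.03,"fingers": 1},{"x": 0.054,"y": -0.025,"z": 0,"wx": 0,"wy": 0,"wz": 0,"fingers": 1},{"x": 0.054,"y": -0.025,"z": 0,"wx": 0,"wy": 0,"wz": 0,"fingers": 1},{"x": 0.054,"y": -0.025,"z": 0,"wx": 0,"wy": 0,"wz": 0,"fingers": 1},{"x": 0.054,"y": -0.025,"z": 0,"wx": 0,"wy": 0,"wz": 0,"fingers": 1},{"x": 0,"y": 0,"z": 0,"wx": 0,"wy": 0,"wz": 0,"fingers": 1}])

```text
clock: 1.85
tool_pos: [0.5963, 0.2411, 0.2646]
eef_rot: [0.826, 0.564, -0.003, -0.001]
contact_force: [-0.7, -1.0, -0.4]
opening: 0.999
```

Run:
```python
from h import *
go([.5635,.2385,.26],69)
im,P=cloud("wrist");save("w1",im);np.savez("w1",im=im,P=P)
Z=P[...,2]
for lo,hi in ((.18,.19),(.136,.145),(.15,.157)):
    q=P[(Z>lo)&(Z<hi)]
    q=q[np.hypot(q[:,0]-.57,q[:,1]-.235)<.12]
    if len(q): print(lo,len(q),np.median(q,0).round(4),cv2.minAreaRect((q[:,:2]*1000).astype(np.float32)))
```

```text
t 1.85 p [0.5963 0.2411 0.2646] open 0.999 F [-0.7 -1.  -0.4] q7 0.41
shift units [-0.018 -0.037  0.006] mm [-14.4 -29.6   4.8]
xang 68.64 zaxis [-0.0058 -0.0011 -1.    ]
turn units [-0.0016  0.001  -0.002 ]
0.18 947 [0.5599 0.2391 0.1826] ((560.1021728515625, 238.85964965820312), (19.232067108154297, 19.139286041259766), 50.21190643310547)
0.136 3462 [0.5958 0.226  0.1394] ((597.4674072265625, 224.46429443359375), (129.457275390625, 24.091053009033203), 68.60737609863281)
0.15 4683 [0.5678 0.2373 0.1511] ((566.55322265625, 236.53050231933594), (59.612693786621094, 60.231571197509766), 68.68658447265625)
```

View pics/w1.png

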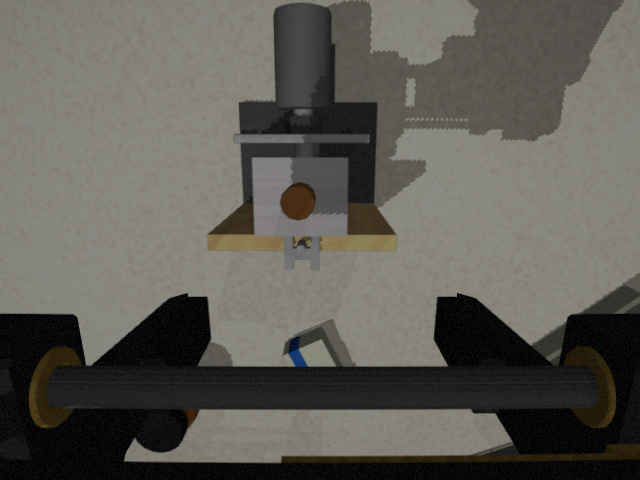

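The wrist view shows the knob at (298,201), the board's top edge along row 242, and the pin inside the eye at (302,243). Yaw is -21.4°. I'll line up above the knob.

>>> apply_moves(series=[{"x": -0.01,"y": -0.02,"z": 0,"wx": -0.002,"wy": 0.001,"wz": 0,"fingers": 1},{"x": -0.009,"y": -0.02,"z": 0.01,"wx": 0,"wy": 0,"wz": 0,"fingers": 0.6},{"x": 0,"y": 0,"z": 0.02,"wx": 0,"wy": 0,"wz": 0,"fingers": 0.3},{"x": 0,"y": 0,"z": 0.02,"wx": 0,"wy": 0,"wz": 0,"fingers": 0.3},{"x": 0,"y": 0,"z": 0,"wx": 0,"wy": 0,"wz": 0,"fingers": 0.3}])

```text
clock: 2.52
tool_pos: [0.5643, 0.2263, 0.22]
eef_rot: [0.83, 0.558, -0.003, 0.005]
contact_force: [0.4, -0.3, 0.2]
opening: 0.649
```

Run:
```python
from h import *
go([.561,.2388,.158],68.6)
```

```text
t 2.52 p [0.5643 0.2263 0.22  ] open 0.649 F [ 0.4 -0.3  0.2] q7 0.34
shift units [ 0.0136 -0.0101  0.0774] mm [10.9 -8.1 61.9]
xang 67.85 zaxis [ 0.0011 -0.0107 -0.9999]
turn units [ 0.0016  0.003  -0.0042]
```

>>> apply_moves(series=[{"x": 0.014,"y": -0.01,"z": 0.01,"wx": 0.0016,"wy": 0.003,"wz": -0.004,"fingers": 0.3},{"x": 0,"y": 0,"z": 0,"wx": 0,"wy": 0,"wz": 0,"fingers": 0.3}])

```text
clock: 2.78
tool_pos: [0.5618, 0.2409, 0.2112]
eef_rot: [0.826, 0.563, 0.001, -0.001]
contact_force: [-0.1, 0.2, 1.1]
opening: 0.649
```

Run:
```python
from h import *
go([.561,.2388,.158],68.6)
```

```text
t 2.77 p [0.5618 0.2409 0.2112] open 0.649 F [-0.1  0.2  1.1] q7 0.33
shift units [-0.0029  0.0001  0.0665] mm [-2.3  0.1 53.2]
xang 68.58 zaxis [ 2.0e-04  1.7e-03 -1.0e+00]
turn units [-0.0001 -0.0005 -0.0001]
```

>>> apply_moves(series=[{"x": -0.003,"y": 0,"z": 0.02,"wx": 0,"wy": 0,"wz": 0,"fingers": 0.3},{"x": 0,"y": 0,"z": 0.02,"wx": 0,"wy": 0,"wz": 0,"fingers": 0.3},{"x": 0,"y": 0,"z": 0,"wx": 0,"wy": 0,"wz": 0,"fingers": 0.3}])

```text
clock: 3.15
tool_pos: [0.561, 0.2385, 0.1769]
eef_rot: [0.826, 0.563, 0.001, -0.0]
contact_force: [-0.0, -0.6, -0.2]
opening: 0.652
```

Run:
```python
from h import *
go([.561,.2388,.158],68.6)
```

```text
t 3.15 p [0.561  0.2385 0.1769] open 0.652 F [-0.  -0.6 -0.2] q7 0.31
shift units [ 0.0003 -0.0001  0.0236] mm [ 0.3 -0.1 18.9]
xang 68.59 zaxis [ 4.0e-04  1.3e-03 -1.0e+00]
turn units [-0.     -0.0004 -0.    ]
```

>>> apply_moves(force=25, series=[{"x": 0,"y": 0,"z": 0.012,"wx": 0,"wy": 0,"wz": 0,"fingers": 0.3},{"x": 0,"y": 0,"z": 0.011,"wx": 0,"wy": 0,"wz": 0,"fingers": 0.3},{"x": 0,"y": 0,"z": 0,"wx": 0,"wy": 0,"wz": 0,"fingers": -1},{"x": 0,"y": 0,"z": 0,"wx": 0,"wy": 0,"wz": 0,"fingers": -1},{"x": 0,"y": 0,"z": 0,"wx": 0,"wy": 0,"wz": 0,"fingers": -1},{"x": 0,"y": 0,"z": 0,"wx": 0,"wy": 0,"wz": 0,"fingers": -1},{"x": 0,"y": 0,"z": 0,"wx": 0,"wy": 0,"wz": 0,"fingers": -1}])

```text
clock: 4.03
tool_pos: [0.5618, 0.2391, 0.1581]
eef_rot: [0.826, 0.563, 0.002, -0.0]
contact_force: [0.5, 0.5, -1.2]
opening: 0.215
```

Run:
```python
from h import *
go([.561,.2388,.158],68.6)
```

```text
t 4.03 p [0.5618 0.2391 0.1581] open 0.215 F [ 0.5  0.5 -1.2] q7 0.29
shift units [-0.0008 -0.0008  0.0001] mm [-0.6 -0.7  0.1]
xang 68.58 zaxis [ 0.0025  0.0028 -1.    ]
turn units [ 0.0004 -0.0011 -0.0001]
```

The fingers stopped at about 19 mm, so they hold the knob. Lifting straight up.

>>> apply_moves(series=[{"x": 0,"y": 0,"z": -0.01,"wx": 0,"wy": 0,"wz": 0,"fingers": -1},{"x": 0,"y": 0,"z": -0.015,"wx": 0,"wy": 0,"wz": 0,"fingers": -1},{"x": 0,"y": 0,"z": -0.02,"wx": 0,"wy": 0,"wz": 0,"fingers": -1},{"x": 0,"y": 0,"z": -0.02,"wx": 0,"wy": 0,"wz": 0,"fingers": -1},{"x": 0,"y": 0,"z": -0.02,"wx": 0,"wy": 0,"wz": 0,"fingers": -1},{"x": 0,"y": 0,"z": -0.02,"wx": 0,"wy": 0,"wz": 0,"fingers": -1},{"x": 0,"y": 0,"z": -0.01,"wx": 0,"wy": 0,"wz": 0,"fingers": -1},{"x": 0,"y": 0,"z": 0,"wx": 0,"wy": 0,"wz": 0,"fingers": -1}])

```text
clock: 5.03
tool_pos: [0.5617, 0.239, 0.2583]
eef_rot: [0.826, 0.563, 0.003, -0.0]
contact_force: [-0.2, -0.5, -2.8]
opening: 0.22
```

Run:
```python
from h import *
go([.566,-.2545,.23],68.6)
im,P=cloud("scene")
c=im[180:340,380:560];save("s2",cv2.resize(c,None,fx=3,fy=3))
```

```text
t 5.03 p [0.5617 0.239  0.2583] open 0.22 F [-0.2 -0.5 -2.8] q7 0.36
shift units [-0.5725  0.2303  0.0332] mm [-458.   184.2   26.6]
xang 68.58 zaxis [ 0.0043  0.0035 -1.    ]
turn units [ 0.0009 -0.0015 -0.0001]
```

View pics/s2.png

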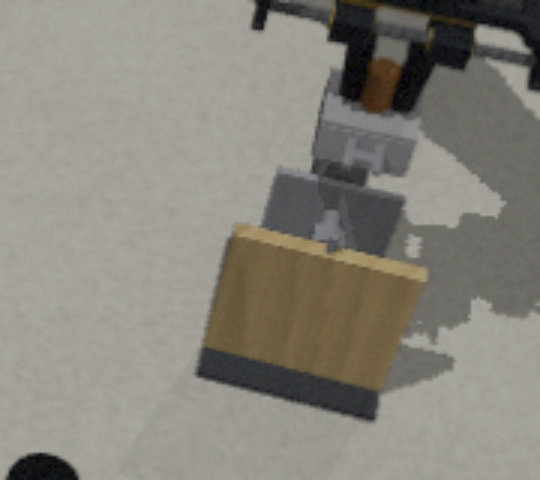

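The tin hangs level in the fingers, clear of the pin. Carrying it toward the mat.

>>> apply_moves(series=[{"x": -0.02,"y": 0.008,"z": 0,"wx": 0,"wy": 0,"wz": 0,"fingers": -1},{"x": -0.04,"y": 0.016,"z": 0,"wx": 0,"wy": 0,"wz": 0,"fingers": -1},{"x": -0.05,"y": 0.02,"z": 0,"wx": 0,"wy": 0,"wz": 0,"fingers": -1},{"x": -0.05,"y": 0.02,"z": 0,"wx": 0,"wy": 0,"wz": 0,"fingers": -1},{"x": -0.05,"y": 0.02,"z": 0,"wx": 0,"wy": 0,"wz": 0,"fingers": -1},{"x": -0.05,"y": 0.02,"z": 0,"wx": 0,"wy": 0,"wz": 0,"fingers": -1},{"x": -0.05,"y": 0.02,"z": 0,"wx": 0,"wy": 0,"wz": 0,"fingers": -1},{"x": -0.05,"y": 0.02,"z": 0,"wx": 0,"wy": 0,"wz": 0,"fingers": -1}])

```text
clock: 6.08
tool_pos: [0.5586, -0.0881, 0.2517]
eef_rot: [0.826, 0.564, -0.004, -0.001]
contact_force: [0.5, -0.4, -1.7]
opening: 0.215
```

Run:
```python
from h import *
go([.566,-.2545,.20],68.6)
```

```text
t 6.08 p [ 0.5586 -0.0881  0.2517] open 0.215 F [ 0.5 -0.4 -1.7] q7 0.87
shift units [-0.19    0.0849  0.0651] mm [-152.    67.9   52.1]
xang 68.63 zaxis [-0.008  -0.0025 -1.    ]
turn units [-0.0021  0.0017  0.0002]
```

>>> apply_moves(series=[{"x": -0.045,"y": 0.02,"z": 0.01,"wx": -0.002,"wy": 0.002,"wz": 0,"fingers": -1},{"x": -0.045,"y": 0.02,"z": 0.01,"wx": 0,"wy": 0,"wz": 0,"fingers": -1},{"x": -0.04,"y": 0.02,"z": 0.01,"wx": 0,"wy": 0,"wz": 0,"fingers": -1},{"x": -0.03,"y": 0.015,"z": 0.01,"wx": 0,"wy": 0,"wz": 0,"fingers": -1},{"x": -0.015,"y": 0.005,"z": 0.01,"wx": 0,"wy": 0,"wz": 0,"fingers": -1},{"x": 0,"y": 0,"z": 0,"wx": 0,"wy": 0,"wz": 0,"fingers": -1}])

```text
clock: 6.82
tool_pos: [0.5575, -0.2592, 0.206]
eef_rot: [0.83, 0.558, -0.005, -0.002]
contact_force: [-0.1, 0.4, -1.0]
opening: 0.221
```

Run:
```python
from h import *
go([.566,-.2545,.0465],68.6)
```

```text
t 6.83 p [ 0.5575 -0.2592  0.206 ] open 0.221 F [-0.1  0.4 -1. ] q7 1.13
shift units [0.0109 0.0094 0.1992] mm [  8.7   7.5 159.4]
xang 67.82 zaxis [-0.0113 -0.0028 -0.9999]
turn units [-0.003   0.0022 -0.0044]
```

>>> apply_moves(series=[{"x": 0.01,"y": 0.009,"z": 0.02,"wx": -0.003,"wy": 0.002,"wz": -0.004,"fingers": -1},{"x": 0,"y": 0,"z": 0.04,"wx": 0,"wy": 0,"wz": 0,"fingers": -1},{"x": 0,"y": 0,"z": 0.04,"wx": 0,"wy": 0,"wz": 0,"fingers": -1},{"x": 0,"y": 0,"z": 0.04,"wx": 0,"wy": 0,"wz": 0,"fingers": -1},{"x": 0,"y": 0,"z": 0.025,"wx": 0,"wy": 0,"wz": 0,"fingers": -1},{"x": 0,"y": 0,"z": 0.01,"wx": 0,"wy": 0,"wz": 0,"fingers": -1},{"x": 0,"y": 0,"z": 0,"wx": 0,"wy": 0,"wz": 0,"fingers": -1}])

```text
clock: 7.7
tool_pos: [0.5733, -0.2388, 0.0601]
eef_rot: [0.821, 0.571, 0.006, -0.002]
contact_force: [1.2, 0.1, -2.4]
opening: 0.213
```

Run:
```python
from h import *
go([.566,-.2545,.044],68.6)
```

```text
t 7.7 p [ 0.5733 -0.2388  0.0601] open 0.213 F [ 1.2  0.1 -2.4] q7 1.01
shift units [-0.0218 -0.0018  0.0199] mm [-17.4  -1.4  15.9]
xang 69.7 zaxis [ 0.0069  0.0096 -0.9999]
turn units [ 0.001  -0.0036  0.0061]
```

>>> apply_moves(series=[{"x": -0.02,"y": 0,"z": 0.005,"wx": 0.001,"wy": -0.0035,"wz": 0,"fingers": -1},{"x": 0,"y": 0,"z": 0.006,"wx": 0,"wy": 0,"wz": 0,"fingers": -1},{"x": 0,"y": 0,"z": 0.002,"wx": 0,"wy": 0,"wz": 0,"fingers": -1},{"x": 0,"y": 0,"z": 0,"wx": 0,"wy": 0,"wz": 0,"fingers": -1}])

```text
clock: 8.2
tool_pos: [0.5689, -0.2555, 0.051]
eef_rot: [0.821, 0.571, 0.001, 0.002]
contact_force: [0.1, -1.0, -0.0]
opening: 0.215
```

Run:
```python
from h import *
go([.566,-.2545,.044],68.6)
```

```text
t 8.2 p [ 0.5689 -0.2555  0.051 ] open 0.215 F [ 0.1 -1.  -0. ] q7 1.02
shift units [-0.0001 -0.0039  0.0088] mm [-0.1 -3.1  7. ]
xang 69.67 zaxis [ 0.0037 -0.0017 -1.    ]
turn units [0.0013 0.0001 0.0059]
```

>>> apply_moves(series=[{"x": 0,"y": 0,"z": 0.004,"wx": 0.001,"wy": 0,"wz": 0,"fingers": -1},{"x": 0,"y": 0,"z": 0.003,"wx": 0,"wy": 0,"wz": 0,"fingers": -1},{"x": 0,"y": 0,"z": 0,"wx": 0,"wy": 0,"wz": 0,"fingers": -1}])

```text
clock: 8.57
tool_pos: [0.57, -0.2556, 0.0461]
eef_rot: [0.821, 0.571, 0.001, 0.001]
contact_force: [-0.6, 0.1, 1.4]
opening: 0.212
```

Run:
```python
from h import *
go([.566,-.2545,.044],68.6)
im,P=cloud("side");c=im[250:400,270:430];save("s3",cv2.resize(c,None,fx=4,fy=4))
Z=P[...,2];hsv=cv2.cvtColor(im,cv2.COLOR_RGB2HSV)
```

```text
t 8.57 p [ 0.57   -0.2556  0.0461] open 0.212 F [-0.6  0.1  1.4] q7 1.02
shift units [-0.0004 -0.0051  0.0026] mm [-0.3 -4.1  2.1]
xang 69.68 zaxis [ 0.0027 -0.0012 -1.    ]
turn units [0.0009 0.     0.006 ]
```

View pics/s3.png

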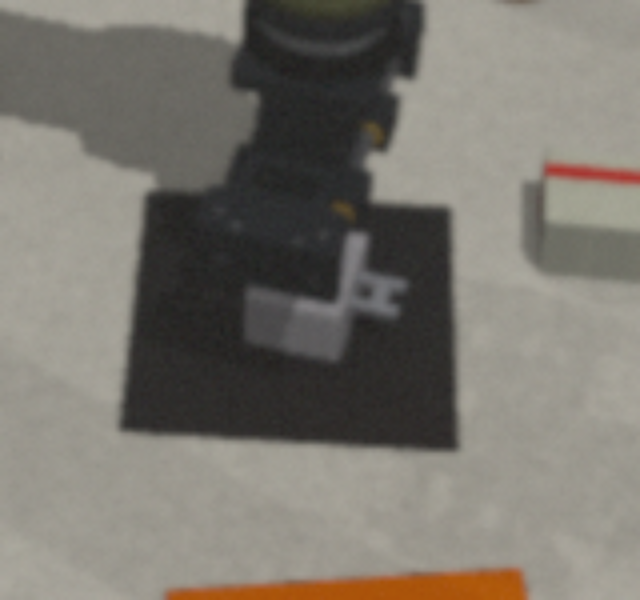

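The tin is level over the middle of the mat and nearly touching. I'll go down a little more.

>>> apply_moves(series=[{"x": 0,"y": 0,"z": 0.003,"wx": 0,"wy": 0,"wz": 0,"fingers": -1},{"x": 0,"y": 0,"z": 0,"wx": 0,"wy": 0,"wz": 0,"fingers": -1}])

```text
clock: 8.88
tool_pos: [0.5716, -0.2561, 0.0454]
eef_rot: [0.821, 0.571, 0.002, 0.003]
contact_force: [-1.5, 0.5, 0.3]
opening: 0.222
```

Run:
```python
from h import *
go([.566,-.2545,.044],68.6)
```

```text
t 8.88 p [ 0.5716 -0.2561  0.0454] open 0.222 F [-1.5  0.5  0.3] q7 1.02
shift units [-0.0005 -0.0072  0.0017] mm [-0.4 -5.8  1.4]
xang 69.67 zaxis [ 0.0061 -0.0026 -1.    ]
turn units [0.0021 0.0001 0.006 ]
```

It moved only 0.7 mm of the 2.4 mm asked and began to tilt, so the tin is on the mat. Releasing.

>>> apply_moves(series=[{"x": 0,"y": 0,"z": 0,"wx": 0,"wy": 0,"wz": 0,"fingers": -0.3},{"x": 0,"y": 0,"z": 0,"wx": 0,"wy": 0,"wz": 0,"fingers": -0.1},{"x": 0,"y": 0,"z": 0,"wx": 0,"wy": 0,"wz": 0,"fingers": 0.1},{"x": 0,"y": 0,"z": -0.01,"wx": 0,"wy": 0,"wz": 0,"fingers": 0.1},{"x": 0,"y": 0,"z": -0.03,"wx": 0,"wy": 0,"wz": 0,"fingers": 0.3},{"x": 0,"y": 0,"z": -0.05,"wx": 0,"wy": 0,"wz": 0,"fingers": 0.3},{"x": 0,"y": 0,"z": -0.06,"wx": 0,"wy": 0,"wz": 0,"fingers": 0.3},{"x": 0,"y": 0,"z": -0.06,"wx": 0,"wy": 0,"wz": 0,"fingers": 1}])

```text
clock: 9.88
tool_pos: [0.5682, -0.2547, 0.2152]
eef_rot: [0.82, 0.572, -0.0, -0.001]
contact_force: [0.8, -0.4, -1.4]
opening: 0.743
```

Run:
```python
from h import *
go([.565,.225,.25],68.6)
im,P=cloud("side");hsv=cv2.cvtColor(im,cv2.COLOR_RGB2HSV)
m=(hsv[...,1]>120)&(hsv[...,0]<18)&(P[...,2]>.04)&(P[...,2]<.09)&(abs(P[...,0]-.57)<.06)&(abs(P[...,1]+.255)<.06)
q=P[m];print(len(q),np.median(q,0),q[:,2].max() if len(q) else 0)
save("s4",cv2.resize(im[250:400,270:430],None,fx=4,fy=4))
```

```text
t 9.88 p [ 0.5682 -0.2547  0.2152] open 0.743 F [ 0.8 -0.4 -1.4] q7 1.15
shift units [ 0.5612 -0.2113 -0.0429] mm [ 449.  -169.   -34.3]
xang 69.75 zaxis [-1.5e-03  9.0e-04 -1.0e+00]
turn units [-0.0006 -0.0001  0.0064]
87 [ 0.57225646 -0.26427252  0.06846871] 0.07417869126277155
```

View pics/s4.png

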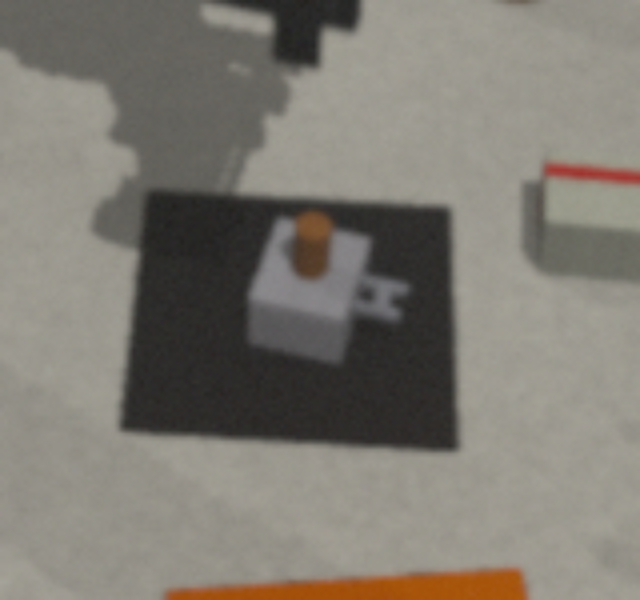

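The tin stands upright and free in the middle of the mat, with its knob at (312,240) in the crop. Going back to the bracket.

>>> apply_moves(series=[{"x": 0.04,"y": -0.015,"z": -0.015,"wx": 0,"wy": 0,"wz": 0,"fingers": 1},{"x": 0.065,"y": -0.023,"z": -0.015,"wx": 0,"wy": 0,"wz": 0,"fingers": 1},{"x": 0.065,"y": -0.023,"z": -0.015,"wx": 0,"wy": 0,"wz": 0,"fingers": 1},{"x": 0.065,"y": -0.023,"z": -0.015,"wx": 0,"wy": 0,"wz": 0,"fingers": 1},{"x": 0.065,"y": -0.023,"z": 0,"wx": 0,"wy": 0,"wz": 0,"fingers": 1},{"x": 0.065,"y": -0.023,"z": 0,"wx": 0,"wy": 0,"wz": 0,"fingers": 1},{"x": 0.065,"y": -0.023,"z": 0,"wx": 0,"wy": 0,"wz": 0,"fingers": 1},{"x": 0.05,"y": -0.02,"z": 0,"wx": 0,"wy": 0,"wz": 0,"fingers": 1}])

```text
clock: 10.92
tool_pos: [0.5785, 0.1597, 0.2749]
eef_rot: [0.824, 0.567, 0.007, 0.008]
contact_force: [-1.0, -0.6, 0.7]
opening: 0.999
```

Run:
```python
from h import *
go([.59,.236,.26],68.6)
```

```text
t 10.93 p [0.5785 0.1597 0.2749] open 0.999 F [-1.  -0.6  0.7] q7 0.49
shift units [ 0.0942 -0.0209  0.0184] mm [ 75.3 -16.7  14.7]
xang 69.1 zaxis [ 0.0202 -0.0057 -0.9998]
turn units [ 0.0067 -0.0006  0.0028]
```

>>> apply_moves(series=[{"x": 0.05,"y": -0.011,"z": 0.01,"wx": 0.006,"wy": 0,"wz": 0.003,"fingers": 1},{"x": 0.03,"y": -0.008,"z": 0.008,"wx": 0,"wy": 0,"wz": 0,"fingers": 1},{"x": 0.01,"y": 0,"z": 0,"wx": 0,"wy": 0,"wz": 0,"fingers": 1},{"x": 0,"y": 0,"z": 0,"wx": 0,"wy": 0,"wz": 0,"fingers": 1}])

```text
clock: 11.42
tool_pos: [0.5889, 0.2392, 0.2617]
eef_rot: [0.824, 0.566, 0.002, -0.001]
contact_force: [-0.1, -0.6, -0.0]
opening: 1.0
```

Run:
```python
from h import *
go([.59,.236,.26],68.6)
im,P=cloud("wrist");save("w2",im);np.savez("w2",im=im,P=P)
Z=P[...,2]
for lo,hi in ((.136,.144),(.128,.1355),(.095,.12),(.149,.16)):
    q=P[(Z>lo)&(Z<hi)]
    q=q[np.hypot(q[:,0]-.58,q[:,1]-.23)<.09]
    if len(q): print(lo,len(q),np.median(q,0).round(4),cv2.minAreaRect((q[:,:2]*1000).astype(np.float32)))
```

```text
t 11.43 p [0.5889 0.2392 0.2617] open 1.0 F [-0.1 -0.6 -0. ] q7 0.4
shift units [-0.0033  0.0027  0.0021] mm [-2.6  2.1  1.6]
xang 68.97 zaxis [ 0.0032  0.0037 -1.    ]
turn units [ 0.0005 -0.0015  0.002 ]
0.136 3258 [0.591  0.2279 0.1391] ((591.97900390625, 226.44903564453125), (129.959228515625, 13.048115730285645), 68.25846862792969)
0.128 1791 [0.5337 0.2457 0.1311] ((556.0308837890625, 240.71798706054688), (128.25015258789062, 66.65899658203125), 68.5658187866211)
0.095 4479 [0.5434 0.2494 0.1095] ((542.0165405273438, 246.3099365234375), (128.61109924316406, 96.85746765136719), 68.61708068847656)
0.149 82 [0.5913 0.2268 0.155 ] ((591.7938842773438, 226.63291931152344), (5.227822303771973, 5.227996826171875), 77.43295288085938)
```

View pics/w2.png

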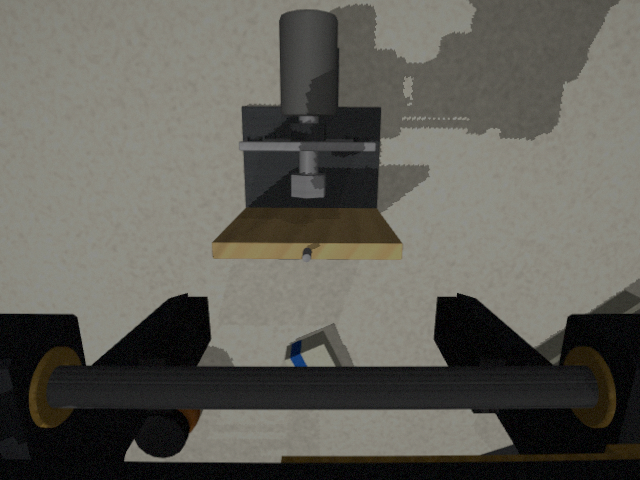

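Run:
```python
from h import *
z=np.load("w2.npz");P=z["P"];Z=P[...,2];a=np.radians(-21.4)
F=np.array([[np.cos(a),np.sin(a)],[-np.sin(a),np.cos(a)]])
o=np.array([.5918,.2265])-F.T@[.036,0]
f=(P[...,:2]-o)@F.T*1000
def rep(n,m):
    q=np.c_[f[m],Z[m]*1000];print(n,len(q),"lo",np.percentile(q,2,axis=0).round(1),"hi",np.percentile(q,98,axis=0).round(1))
m=(Z>.1)&(Z<.118)&(abs(f[...,1])<22)
rep("head",m&(f[...,0]>-16)&(f[...,0]<12)); rep("plate",(Z>.127)&(Z<.135)&(f[...,0]<-20)&(f[...,0]>-45)&(abs(f[...,1])<55))
for xo in (-4,-8): print("fix x",xo,(o+F.T@[xo/1000,0]).round(4))
t=o+F.T@[-.0075,0];go([*t,.17],68.6)
```

```text
head 879 lo [-15.4 -12.3 102. ] hi [  4.   11.  113.2]
plate 1292 lo [-35.8 -42.6 129.4] hi [-30.   42.9 132.4]
fix x -4 [0.5546 0.2411]
fix x -8 [0.5508 0.2426]
t 11.47 p [0.5889 0.2387 0.2617] open 1.0 F [-1.1  0.7  0.1] q7 0.4
shift units [-0.0131 -0.0457  0.1144] mm [-10.5 -36.5  91.6]
xang 68.94 zaxis [ 0.0031  0.0034 -1.    ]
turn units [ 0.0005 -0.0014  0.0019]
```

The wrist view shows the hex head at (308,186) in the gap and the pin at (307,252). Head and plate positions fit the fixture frame to about 1 mm. I'll move over the head, 4 mm toward the plate so the gripper body clears the pin.

>>> apply_moves(series=[{"x": -0.006,"y": -0.023,"z": 0,"wx": 0,"wy": -0.001,"wz": 0.002,"fingers": 1},{"x": -0.007,"y": -0.023,"z": 0,"wx": 0,"wy": 0,"wz": 0,"fingers": 1},{"x": 0,"y": 0,"z": 0.02,"wx": 0,"wy": 0,"wz": 0,"fingers": 1},{"x": 0,"y": 0,"z": 0.03,"wx": 0,"wy": 0,"wz": 0,"fingers": 1},{"x": 0,"y": 0,"z": 0.02,"wx": 0,"wy": 0,"wz": 0,"fingers": 1},{"x": 0,"y": 0,"z": 0,"wx": 0,"wy": 0,"wz": 0,"fingers": 1}])

```text
clock: 12.22
tool_pos: [0.5545, 0.2324, 0.2029]
eef_rot: [0.83, 0.558, 0.001, 0.004]
contact_force: [0.2, -0.6, 0.2]
opening: 1.001
```

Run:
```python
from h import *
go([.5513,.2424,.15],68.6)
```

```text
t 12.22 p [0.5545 0.2324 0.2029] open 1.001 F [ 0.2 -0.6  0.2] q7 0.3
shift units [ 0.0103 -0.0088  0.066 ] mm [ 8.2 -7.1 52.8]
xang 67.84 zaxis [ 0.0051 -0.0051 -1.    ]
turn units [ 0.0021  0.0009 -0.0042]
```

>>> apply_moves(series=[{"x": 0.01,"y": -0.009,"z": 0.01,"wx": 0.002,"wy": 0.001,"wz": -0.004,"fingers": 1},{"x": 0,"y": 0,"z": 0.02,"wx": 0,"wy": 0,"wz": 0,"fingers": 1},{"x": 0,"y": 0,"z": 0.02,"wx": 0,"wy": 0,"wz": 0,"fingers": 1},{"x": 0,"y": 0,"z": 0,"wx": 0,"wy": 0,"wz": 0,"fingers": 1}])

```text
clock: 12.72
tool_pos: [0.5515, 0.2436, 0.1605]
eef_rot: [0.826, 0.564, 0.001, -0.0]
contact_force: [-0.6, -0.3, 0.2]
opening: 0.999
```

Run:
```python
from h import *
go([.5513,.2424,.084],68.6)
```

```text
t 12.72 p [0.5515 0.2436 0.1605] open 0.999 F [-0.6 -0.3  0.2] q7 0.26
shift units [-0.0017  0.0002  0.0956] mm [-1.4  0.2 76.5]
xang 68.6 zaxis [ 0.0014  0.0015 -1.    ]
turn units [ 0.0002 -0.0006 -0.    ]
```

>>> apply_moves(series=[{"x": -0.001,"y": 0,"z": 0.02,"wx": 0,"wy": 0,"wz": 0,"fingers": 1},{"x": 0,"y": 0,"z": 0.02,"wx": 0,"wy": 0,"wz": 0,"fingers": 1},{"x": 0,"y": 0,"z": 0.02,"wx": 0,"wy": 0,"wz": 0,"fingers": 1},{"x": 0,"y": 0,"z": 0,"wx": 0,"wy": 0,"wz": 0,"fingers": 1}])

```text
clock: 13.22
tool_pos: [0.5513, 0.2427, 0.1089]
eef_rot: [0.826, 0.563, 0.001, -0.0]
contact_force: [-0.6, -0.6, 0.1]
opening: 1.0
```

Run:
```python
from h import *
go([.5513,.2424,.084],68.6)
```

```text
t 13.22 p [0.5513 0.2427 0.1089] open 1.0 F [-0.6 -0.6  0.1] q7 0.22
shift units [-0.0004  0.0001  0.0312] mm [-0.3  0.1 24.9]
xang 68.59 zaxis [ 0.0012  0.0012 -1.    ]
turn units [ 0.0002 -0.0005 -0.0001]
```

Well lined up. Finishing the descent and closing with 50 N.

>>> apply_moves(force=50, series=[{"x": 0,"y": 0,"z": 0.016,"wx": 0,"wy": 0,"wz": 0,"fingers": 1},{"x": 0,"y": 0,"z": 0.015,"wx": 0,"wy": 0,"wz": 0,"fingers": 1},{"x": 0,"y": 0,"z": 0,"wx": 0,"wy": 0,"wz": 0,"fingers": 1}])

```text
clock: 13.6
tool_pos: [0.5517, 0.243, 0.0827]
eef_rot: [0.826, 0.563, 0.001, -0.0]
contact_force: [1.0, 0.2, -0.1]
opening: 1.0
```

Run:
```python
from h import *
go([.5513,.2424,.084],68.6)
```

```text
t 13.6 p [0.5517 0.243  0.0827] open 1.0 F [ 1.   0.2 -0.1] q7 0.2
shift units [-0.0009 -0.0002 -0.0017] mm [-0.7 -0.1 -1.4]
xang 68.58 zaxis [ 0.0019  0.0017 -1.    ]
turn units [ 0.0004 -0.0007 -0.0001]
```

>>> apply_moves(force=50, series=[{"x": 0,"y": 0,"z": 0,"wx": 0,"wy": 0,"wz": 0,"fingers": -1},{"x": 0,"y": 0,"z": 0,"wx": 0,"wy": 0,"wz": 0,"fingers": -1},{"x": 0,"y": 0,"z": 0,"wx": 0,"wy": 0,"wz": 0,"fingers": -1},{"x": 0,"y": 0,"z": 0,"wx": 0,"wy": 0,"wz": 0,"fingers": -1},{"x": 0,"y": 0,"z": 0,"wx": 0,"wy": 0,"wz": 0,"fingers": -1},{"x": 0,"y": 0,"z": 0,"wx": 0,"wy": 0,"wz": 0,"fingers": -1},{"x": 0,"y": 0,"z": 0,"wx": 0,"wy": 0,"wz": 0,"fingers": -1},{"x": 0,"y": 0,"z": 0,"wx": 0,"wy": 0,"wz": 0,"fingers": -1}])

```text
clock: 14.6
tool_pos: [0.5525, 0.2435, 0.084]
eef_rot: [0.826, 0.563, 0.003, -0.0]
contact_force: [0.1, -0.7, -0.0]
opening: 0.27
```

>>> apply_moves(force=50, series=[{"x": 0,"y": 0,"z": 0,"wx": 0,"wy": 0,"wz": 0,"fingers": -1},{"x": 0,"y": 0,"z": 0,"wx": 0,"wy": 0,"wz": 0,"fingers": -1},{"x": 0,"y": 0,"z": 0,"wx": 0,"wy": 0,"wz": 0,"fingers": -1},{"x": 0,"y": 0,"z": 0,"wx": 0,"wy": 0,"wz": 0,"fingers": -1},{"x": 0,"y": 0,"z": 0,"wx": 0,"wy": 0,"wz": 0,"fingers": -1},{"x": 0,"y": 0,"z": 0,"wx": 0,"wy": 0,"wz": 0,"fingers": -1},{"x": 0,"y": 0,"z": 0,"wx": 0,"wy": 0,"wz": 0,"fingers": -1},{"x": 0,"y": 0,"z": 0,"wx": 0,"wy": 0,"wz": 0,"fingers": -1}])

```text
clock: 15.6
tool_pos: [0.5525, 0.2434, 0.0839]
eef_rot: [0.826, 0.563, 0.003, -0.0]
contact_force: [0.3, 0.5, 0.2]
opening: 0.272
```

>>> apply_moves(force=50, series=[{"x": 0,"y": 0,"z": 0,"wx": 0,"wy": 0,"wz": 0,"fingers": -1},{"x": 0,"y": 0,"z": 0,"wx": 0,"wy": 0,"wz": 0,"fingers": -1},{"x": 0,"y": 0,"z": 0,"wx": 0,"wy": 0,"wz": 0,"fingers": -1},{"x": 0,"y": 0,"z": 0,"wx": 0,"wy": 0,"wz": 0,"fingers": -1},{"x": 0,"y": 0,"z": 0,"wx": 0,"wy": 0,"wz": 0,"fingers": -1},{"x": 0,"y": 0,"z": 0,"wx": 0,"wy": 0,"wz": 0,"fingers": -1},{"x": 0,"y": 0,"z": 0,"wx": 0,"wy": 0,"wz": 0,"fingers": -1},{"x": 0,"y": 0,"z": 0,"wx": 0,"wy": 0,"wz": 0,"fingers": -1}])

```text
clock: 16.6
tool_pos: [0.5525, 0.2434, 0.0839]
eef_rot: [0.826, 0.563, 0.002, -0.0]
contact_force: [-1.0, -1.1, 0.9]
opening: 0.273
```

Run:
```python
from h import *
go([.5513,.2424,.084],68.6);s=get_state();print(s["moment"],np.abs(s["qd"]).max())
im,P=cloud("scene");save("s5",im)
```

```text
t 16.6 p [0.5525 0.2434 0.0839] open 0.273 F [-1.  -1.1  0.9] q7 0.2
shift units [-0.0018 -0.0009 -0.0001] mm [-1.4 -0.7 -0.1]
xang 68.57 zaxis [ 0.0041  0.0029 -1.    ]
turn units [ 0.0009 -0.0013 -0.0002]
[ 0.04176051 -0.08544778 -0.03095838] 0.002497749250859995
```

View pics/s5.png

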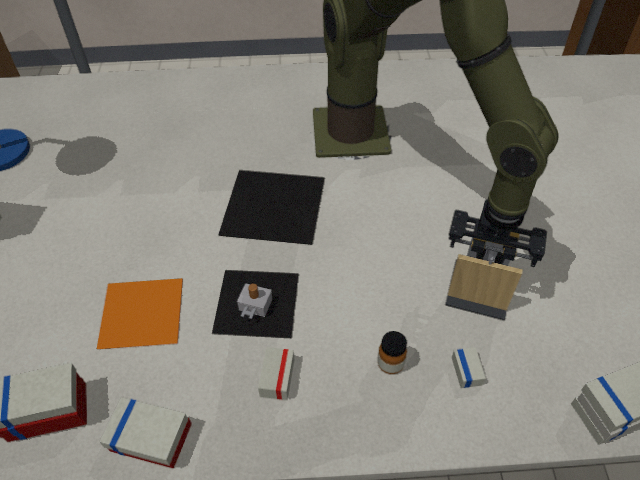

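The opening is steady at 24.0 mm, which is the across-flats size. The tin is on the mat at (254,297), and the jar and both cartons have not moved. I'll hold one more second and hand in.

>>> apply_moves(force=50, series=[{"x": 0,"y": 0,"z": 0,"wx": 0,"wy": 0,"wz": 0,"fingers": -1},{"x": 0,"y": 0,"z": 0,"wx": 0,"wy": 0,"wz": 0,"fingers": -1},{"x": 0,"y": 0,"z": 0,"wx": 0,"wy": 0,"wz": 0,"fingers": -1},{"x": 0,"y": 0,"z": 0,"wx": 0,"wy": 0,"wz": 0,"fingers": -1},{"x": 0,"y": 0,"z": 0,"wx": 0,"wy": 0,"wz": 0,"fingers": -1},{"x": 0,"y": 0,"z": 0,"wx": 0,"wy": 0,"wz": 0,"fingers": -1},{"x": 0,"y": 0,"z": 0,"wx": 0,"wy": 0,"wz": 0,"fingers": -1},{"x": 0,"y": 0,"z": 0,"wx": 0,"wy": 0,"wz": 0,"fingers": -1}])

```text
clock: 17.65
tool_pos: [0.5525, 0.2434, 0.0839]
eef_rot: [0.826, 0.563, 0.002, -0.0]
contact_force: [0.4, 0.1, 0.5]
opening: 0.277
```

Run:
```python
from h import *
go([.5513,.2424,.084],68.6)
print(finish_job())
```

```text
t 17.65 p [0.5525 0.2434 0.0839] open 0.277 F [0.4 0.1 0.5] q7 0.2
shift units [-0.0018 -0.0009 -0.0001] mm [-1.4 -0.7 -0.1]
xang 68.57 zaxis [ 0.0041  0.0029 -1.    ]
turn units [ 0.0009 -0.0013 -0.0002]
the job is handed in; nothing more can be done
None
```

I lifted the tin off its pin and stood it upright on the smaller black mat, near the middle, then let go. The fingers then took the bolt head across its flats with 50 N, and I handed the job in still gripping at 17.7 s.

**Last checks:**
- **Grip:** the opening held at 24.0 to 24.4 mm for the last three seconds, which matches the 24 mm across flats. The grasp point was about 4 to 5 mm from the head centre by my measurements, and outside forces were about 1 N.
- **Bolt stopped:** I did not measure the bolt's speed directly. That it has stopped is inferred from the steady opening.
- **Scene:** the last picture showed the tin upright on the mat, and the jar and both cartons where they started.
- **Disagreements:** the scene and wrist cameras differed by about 3 mm on the knob and pin positions. No check failed.

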